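# Slide a vial rack over the sill of a touch-latch cabinet

### The arm

A 7-joint arm with a two-finger parallel gripper is mounted at the origin on the work surface. World frame = base frame: x ahead of the robot, y to its left, z up, the work surface at z = 0. Lengths are in m, angles in rad, forces in N, time in s.
With the tool pointing down it reaches from about 0.4 to 0.9 m from the base axis. Payload 5.5 kg.
Tool frame: the origin (TCP) lies midway between the tips of the shut fingers; the grasp point (between the pads) lies 19 mm behind it (manip.grip_depth is the distance from the TCP to the grasp point, in m); z points along the fingers, x is the direction in which the jaws open and shut, and the axes are right-handed (so a half turn about z gives the same grasp; the last joint's range is limited). The gripper opens to 92 mm and grips with 3 to 60 N. Pads are 19 mm wide; open, the fingers measure 130 mm over their backs; the gripper's body (75 mm by 190 mm) begins 47 mm behind the grasp point.
Start: joints at [1.433, 0.501, -0.427, 1.55, 0.221, 1.138, -0.21], TCP at [0.254, -0.598, 0.193] pointing down, gripper open.
Joint ranges: [-2.88, 2.88], [-0.31, 2.03], [-1.54, 1.56], [0.2, 2.42], [-1.41, 4.55], [0.19, 2.02], [-2.57, 2.57]. Speed limits (rad/s): [2.57, 2.57, 3.14, 3.14, 3.14, 3.14, 3.14].

### API

Orientations are given as a unit quaternion [x, y, z, w].
In Python, from bench import manip, effector, viewer gives the robot as it stands. Calls block until the motion is done:
- manip.move_pose(position, orientation): joint-space move of the TCP to a pose.
- manip.servo_line(position, ori=None, vel=0.15): straight line of the TCP; ori=None keeps the orientation; vel is the mean speed in m/s.
- manip.movej(angles): joint-space move.
- effector.open_jaws() and effector.close(f_grip=None): open the fingers fully, or close them until they stop; f_grip is the grip in N (None keeps the last).
- manip.sleep(seconds).
- manip.solve_ik(position, orientation): joint angles nearest the present ones, or None.
- viewer.get_image(name): name is "scene" or "top" or "wrist"; returns the picture (420x560x3 uint8, red, green, blue); there is no depth.
- viewer.get_calibration(name): a dict with "vfov" (degrees; the focal length in pixels is half the picture's height over the tangent of half this angle, whatever the lens; pixels are square), "cx", "cy" (the principal point, pixels), "dist_coeffs" ([k1, k2, p1, p2, k3] as OpenCV has them; the pictures are not rectified), "eye" and "attitude" of the camera in the world. Camera axes: x right, y down, z forward; pixel columns grow to the right and rows downward; lengths in m; the calibration is good to about 2 mm. A picture is of the moment at which its call begins: read the wrist's pose just before it. get_calibration takes no time and is no camera call; for the wrist camera it gives the pose at the moment of the call.
A pose or a line that the arm cannot do raises manip.PlanningError and nothing moves.
- manip.hand_in(): hands the job in, once; it reports no verdict.
Readings, each from a call of its own:
- manip.current_clock(): time.
- manip.current_q(): joint angles.
- manip.current_joint_velocities(): joint speeds.
- manip.current_tau(): joint torques, N m.
- manip.current_tool_pos(): TCP position.
- manip.current_tcp_rot(): TCP orientation.
- manip.current_force(): force on the tool from outside, world axes, zero at the start.
- manip.current_wrist_torque(): the same for the moment, N m.
- manip.current_finger_gap(): finger opening in m.
Only numpy, scipy, OpenCV 4.12 (cv2) and the standard library are available. Lean on these libraries where they do the work, as an engineer would, in place of code of your own. Each camera call takes 0.05 s, during which the arm holds its last target. There are 200 camera calls.

### The job

Put the rack of magenta-capped vials away in the clear cabinet. Push on the free side of the door until its touch latch lets it spring open, lift the leading end of the rack up onto the raised sill in front of the empty lane while its other end stays down on the desk, then push it in from behind until the whole rack has dropped behind the sill and lies flat in the empty lane. The vials are glass, so move the rack gently and keep it upright; leave the other racks and the loose things where they are, and leave the door standing open for the next rack.

Things in the scene. Friction and masses are not known exactly. Their poses are not given: they have to be found in the camera images.
- rack_magenta: the rack to put away: rigid light-grey block 200 mm long (x), 64 wide (y), 44 high, magenta stripe on both long sides; two rows of magenta-capped vials, within the middle 176 x 46 mm, rise to 58 mm. 0.35 to 0.55 kg. Origin: centre of the underside; +x to the leading end (starts roughly towards world +y). It and the teal rack stand about side by side on the black mat, either may be the nearer
- rack_front (a point): on the magenta rack: middle of the lower edge of its leading end (rack x = +100 mm, underside)
- rack_rear (a point): on the magenta rack: middle of the lower edge of its trailing end (rack x = -100 mm, underside); the end face has a white paper label. Pushed on over the sill the rack tips in about half way; its trailing end then rises 25 to 30 mm, and a hand that pushes it must rise with it, or friction holds that end down and the rack jams under the roof
- rack_teal: an identical rack with teal caps on the desk mat; leave it alone. Same origin and axes
- rack_blue: an identical rack with blue caps, already stored in the cabinet's other lane (cabinet y = -45 mm); leave it alone
- cabinet: fixed clear acrylic cabinet with aluminium frame, 235 mm deep (x), 186 wide (y), 130 high, walls 6. Origin: centre of the underside; +x from the front inwards (about world +y), +y to the side nearer the robot. Two lanes 84 mm wide, parted by a rail 6 wide, 18 high at y = 0: the empty one at y = +45 mm, the other at -45. Opening clear up to 105 mm above the desk; roof's underside at 124
- sill (a point): top of the sill's outer edge, middle of the empty lane: cabinet (-117.5, +45) mm, 22 mm above the desk; axes as the cabinet's. The sill runs along the foot of the opening, 10 mm thick (cabinet x -117.5 to -107.5); behind it the floor is 16 mm above the desk, so the sill stands 6 mm above the floor
- lane (a point): middle of the empty lane's floor: cabinet (+4, +45) mm, 16 mm above the desk; axes as the cabinet's. Inner face of the back wall at cabinet x = +111.5 mm
- door (a joint): door angle in rad: 0 shut and latched, grows as it swings out, stop at 2.0. Pressed in 4 mm at its free side (about 5 N; firm stop at 5 mm) the touch latch lets go; once the hand is taken away a spring swings the door fully open in about 2 s, sweeping 190 mm in front of the cabinet and ending splayed away on the far side. It does not latch again
- door_press (a point): touch mark on the door's outer face, 23 mm from its free edge (the edge nearer the robot), 95 mm above the desk; +x of its frame points into the cabinet while the door is shut
- door_hinge (a point): on the door's vertical hinge axis, on the cabinet's side away from the robot, 80 mm above the desk. The door is 186 mm wide, 12 thick, from 26 to 130 mm above the desk; shut, its outer face is 18 mm in front of the opening
- amber_bottle: small amber bottle, 44 mm diameter, 90 mm high; origin at its underside
- jar: low glass jar with white lid, 54 mm diameter, 55 mm high; origin at its underside
- brass_rod: brass hand electrode standing on end, 32 mm diameter, 105 mm high; origin at its underside
- mug: white mug, 80 mm diameter, 95 mm high; origin at its underside
- stylus: silver pen-shaped probe with a brass tip lying flat, about 145 mm long; origin at its underside

How it is judged:
On the way, in this order (a step that is already met when the one before it is completed fails the run):
1. the door has been released and has swung wide open (past 1.4 rad) (value of joint door above 1.4 rad), for 0.2 s.
2. the rack's leading end lies on the sill in front of the empty lane while its trailing end is still down on the desk (x of rack_front in the frame of sill above 0.002 m and y of rack_front in the frame of sill between -0.015 and 0.015 m and height (world z) of rack_front above 0.019 m and height (world z) of rack_rear below 0.006 m and contact force between rack_magenta and cabinet above 0.2 N), for 0.2 s.
At the end, for the whole second after the job is handed in: the whole magenta rack is behind the sill, its centre within 15 mm of the empty lane's middle line, flat on the cabinet floor (both ends' lower edges below 19.5 mm, tilt under 0.03 rad), at rest, and the door still open past 1.2 rad (x of rack_rear in the frame of cabinet above -0.1085 m and height (world z) of each of rack_rear, rack_front below 0.0195 m and y of rack_magenta in the frame of lane between -0.015 and 0.015 m and angle between rack_magenta's own z axis and vertical below 0.03 rad and linear speed of rack_magenta below 0.02 m/s and value of joint door above 1.2 rad); the robot touches nothing.
It fails at once if the teal rack is moved by more than 20 mm (distance of rack_teal from where it was at the start of the episode above 0.02 m).
It fails at once if the stored blue rack is moved by more than 20 mm (distance of rack_blue from where it was at the start of the episode above 0.02 m).
It fails at once if the magenta rack is tipped by more than 0.5 rad (angle between rack_magenta's own z axis and vertical above 0.5 rad).
It fails at once if the magenta rack is thrown or dropped (faster than 0.6 m/s) (linear speed of rack_magenta above 0.6 m/s).
It fails at once if a loose bystander is moved by more than 30 mm (distance of any of amber_bottle, jar, brass_rod, mug, stylus from where it was at the start of the episode above 0.03 m).
It also fails if it takes over 72 s, if anything falls off the work surface, if the arm or the gripper's body presses on something with over 40 N, if the wrist force passes 120 N, or if a joint passes its speed limit or range.

## Working session

There is one attempt and no reset: what is moved stays moved. The work goes in short steps, each a Python script; the robot and the scene stay as the last script left them, time stands still between calls to the robot, and variables do not carry over. Pictures are saved under pics/ and viewed, about 8 in all and at most 12, crops included, and the job is handed in when it is done.

```bash
ls; mkdir -p pics; cat > h.py <<'E'
import numpy as np, cv2
from bench import manip, effector, viewer
from scipy.spatial.transform import Rotation as R
def cal(n):
    c=viewer.get_calibration(n); f=210/np.tan(np.radians(c["vfov"])/2)
    K=np.array([[f,0,c["cx"]],[0,f,c["cy"]],[0,0,1.]])
    a=np.array(c["attitude"],float)
    M=a if a.shape==(3,3) else R.from_quat(a).as_matrix()
    return K,np.array(c["dist_coeffs"],float),np.array(c["eye"],float),M
def ray(C,px,z):
    K,d,e,M=C; u=cv2.undistortPoints(np.array(px,float).reshape(-1,1,2),K,d).reshape(-1,2)
    r=np.c_[u,np.ones(len(u))]@M.T
    return e+r*((z-e[2])/r[:,2])[:,None]
def proj(C,P):
    K,d,e,M=C; rv=cv2.Rodrigues(M.T)[0]
    return cv2.projectPoints(np.array(P,float).reshape(-1,1,3),rv,-M.T@e,K,d)[0].reshape(-1,2)
def save(n,img): cv2.imwrite(f"pics/{n}.png",img[:,:,::-1])
E
python3 - <<'E'
from h import *
for n in("scene","top"):
    print(n,viewer.get_calibration(n)); im=viewer.get_image(n); np.save(f"{n}.npy",im); save(n,im)
print(manip.current_tcp_rot(),manip.current_clock(),manip.current_force())
E
```

```text
pics
scene {'vfov': 49.00093200948665, 'cx': 279.4449158574832, 'cy': 212.77372055142447, 'dist_coeffs': array([-0.05558683,  0.        ,  0.        ,  0.        ,  0.        ]), 'eye': array([ 1.32395525, -0.14950817,  0.96335866]), 'attitude': array([ 0.73905116,  0.55222673, -0.23543957, -0.30564232])}
top {'vfov': 47.85206017709537, 'cx': 284.89665534862115, 'cy': 206.29941179510521, 'dist_coeffs': array([-0.16865417,  0.        ,  0.        ,  0.        ,  0.        ]), 'eye': array([0.42551902, 0.07890364, 1.32097231]), 'attitude': array([ 0.71568767, -0.69764719,  0.01831229, -0.02728046])}
[ 8.33713342e-01 -5.52196758e-01 -7.44850233e-04 -4.98922079e-04] 0.1 [-0.11068224 -0.71440501  0.36118028]
```

View pics/top.png

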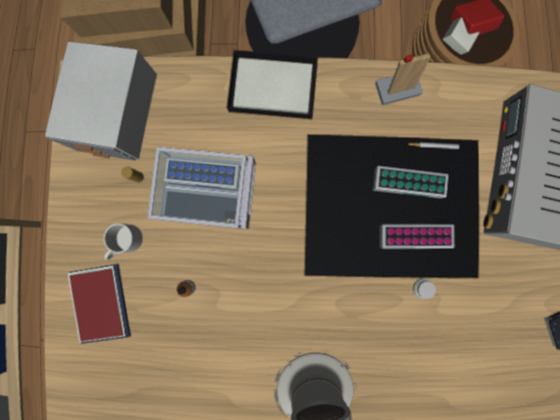

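View pics/scene.png

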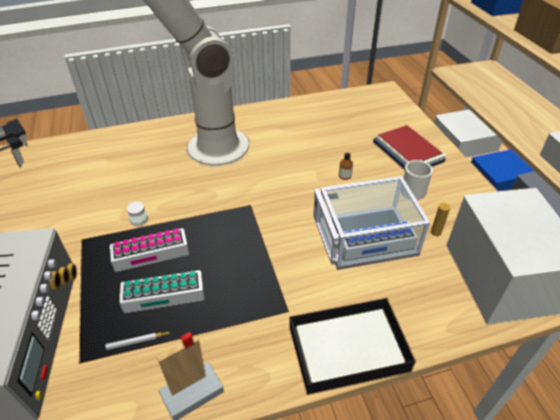

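Top view: the magenta rack is at about (418,237), teal at (411,182), the cabinet at (202,187) with its door on the right side at about (248,190). In the scene view, magenta is at (148,248) and the cabinet at (370,222). Next I'll measure the caps by colour mask and crop the cabinet.

```bash
cat > m.py <<'E'
from h import *
def caps(name,hue,im,z=.058):
    hsv=cv2.cvtColor(im,cv2.COLOR_RGB2HSV); C=cal(name)
    m=cv2.inRange(hsv,(hue[0],90,50),(hue[1],255,255))
    return m,C
if __name__=="__main__":
    im=np.load("top.npy")
    for col,hue,zb in(("mag",(155,175),0),("teal",(72,92),0),("blue",(105,125),.016)):
        m,C=caps("top",hue,im)
        n,l,s,c=cv2.connectedComponentsWithStats(m)
        roi=dict(mag=(360,200,470,270),teal=(360,150,470,210),blue=(155,150,245,195))[col]
        k=[i for i in range(1,n) if s[i,4]>=8 and roi[0]<c[i,0]<roi[2] and roi[1]<c[i,1]<roi[3]]
        P=ray(C,c[k],.058+zb)[:,:2]; ctr,(w,h),a=cv2.minAreaRect(P.astype(np.float32))
        d=P-P.mean(0); v=np.linalg.svd(d)[2][0]; v*=np.sign(v[1])
        print(col,len(k),"centre",ctr,P.mean(0),"size",w,h,"yaw",np.degrees(np.arctan2(v[1],v[0])))
    a=cv2.resize(im[140:240,140:265],None,fx=6,fy=6,interpolation=cv2.INTER_CUBIC); save("cab",a)
E
python3 m.py
```

```text
mag 16 centre (0.4362206757068634, -0.26902204751968384) [ 0.43621969 -0.26942467] size 0.02547871321439743 0.15690495073795319 yaw 91.25148162676992
teal 17 centre (0.5732006430625916, -0.24862399697303772) [ 0.58340592 -0.25080326] size 0.15736833214759827 0.050725605338811874 yaw 84.21472701825789
blue 16 centre (0.593479335308075, 0.326721727848053) [0.59339436 0.32679245] size 0.1573784202337265 0.026959262788295746 yaw 85.66581730091632
```

View pics/cab.png

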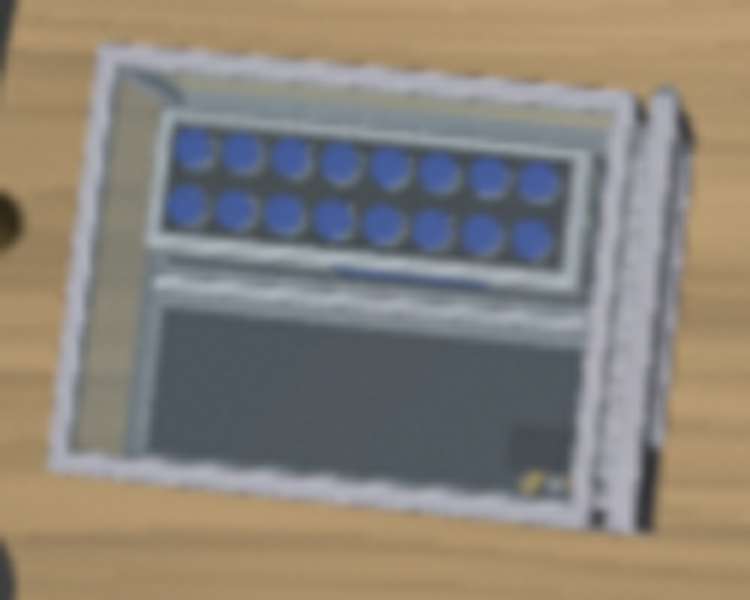

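Outer corners of the cabinet top in the crop: (98,44), (48,468), (588,526), (636,95). The door's top edge runs from about (665,92) to (635,528). Now I'll work out the cabinet pose and check reachability of the planned poses.

```bash
cat > c.py <<'E'
from h import *
C=cal("top")
px=(np.array([(98,44),(48,468),(588,526),(636,95)])+.5)/6-.5+140
P=ray(C,px,.13)[:,:2]; FB,NB,NF,FF=P
print(P, "depth",np.linalg.norm(FB-FF),np.linalg.norm(NB-NF),"width",np.linalg.norm(FB-NB),np.linalg.norm(FF-NF))
vx=(FB-FF)+(NB-NF); vy=(NB-FB)+(NF-FF)
print("yaw x",np.degrees(np.arctan2(vx[1],vx[0])),"y-90",np.degrees(np.arctan2(vy[1],vy[0]))-90,"c",P.mean(0))
im=np.load("top.npy")
for n,p,z in(("bottle",(185,289),.09),("jar",(425,289),.055)): print(n,ray(C,[p],z))
# magenta label / rack from scene as cross-check
S=cal("scene"); sc=np.load("scene.npy")
m=cv2.inRange(cv2.cvtColor(sc,cv2.COLOR_RGB2HSV),(155,120,60),(175,255,255)); m[:220]=0; m[258:]=0
ys,xs=np.nonzero(m); print("scene mag",ray(S,[(np.mean(xs),np.mean(ys))],.055), (xs.min(),xs.max(),ys.min(),ys.max()))
E
python3 c.py
```

```text
[[0.64800609 0.43321019]
 [0.46439598 0.4462924 ]
 [0.44629259 0.21296352]
 [0.62969161 0.19860459]] depth 0.2353193739952672 0.23403012098741666 width 0.18407557990258366 0.1839602654478758
yaw x 85.54982082148533 y-90 85.723971457587 c [0.54709657 0.32276767]
bottle [[0.28140006 0.35133712 0.09      ]]
jar [[ 0.29316703 -0.28746524  0.055     ]]
scene mag [[ 0.43748291 -0.27085637  0.055     ]] (np.int64(114), np.int64(180), np.int64(228), np.int64(257))
```

```bash
cat >> h.py <<'E'
CAB=np.array([.5471,.3228,0]); CY=np.radians(85.65)
RC=R.from_euler("z",CY).as_matrix()
def cab(x,y,z): return CAB+RC@np.array([x,y,z])
def rackR(yaw,pitch=0): # pitch>0 nose up
    return (R.from_euler("z",yaw)*R.from_euler("y",-pitch)).as_matrix()
def toolR(base,lean=0,s=1): # lean: fingertips swing forward to +x of base
    z=np.array([np.sin(lean),0,-np.cos(lean)]); x=np.array([0,s,0.])
    return base@np.c_[x,np.cross(z,x),z]
def q(M): return R.from_matrix(M).as_quat()
def grip(org,yaw,pitch,gx,s=1,gz=.012,lean=0): # TCP for holding the rack at gx
    B=rackR(yaw,pitch); return np.array(org)+B@np.array([gx,0,gz]), q(toolR(B,lean,s))
E
python3 - <<'E'
from h import *
MY=np.radians(91.25); M0=np.array([.4362,-.2692,0])
for s in(1,-1):
    L=dict(press=(cab(-.145,.07,.088),q(toolR(RC,0,s))),
     above=grip(M0+[0,0,.1],MY,0,0,s), grasp=grip(M0,MY,0,0,s), sill=grip(cab(-.2115,.045,.012),CY,.11,0,s),
     regr=grip(cab(-.2115,.045,.012),CY,.11,-.07,s), ins=grip(cab(-.085,.045,.022),CY,-.05,-.07,s),
     push0=(cab(-.22,.045,.05),q(toolR(RC,1.05,s))), push1=(cab(-.094,.045,.048),q(toolR(RC,1.05,s))),
     push0b=(cab(-.22,.045,.05),q(toolR(RC,.8,s))))
    for k,(p,o) in L.items():
        j=manip.solve_ik(p,o); print(s,k,np.round(p,3),None if j is None else np.round(j,2))
E
```

```text
1 press [0.466 0.184 0.088] [ 0.54  0.76 -1.3   1.99  0.85  1.09  1.91]
1 above [ 0.436 -0.269  0.112] [-0.37  0.58  1.14  2.   -0.65  0.98 -2.02]
1 grasp [ 0.436 -0.269  0.012] [-0.2   0.69  0.9   2.05 -0.78  0.79 -1.93]
1 sill [0.486 0.114 0.024] [ 0.76  0.93 -1.31  2.06  1.02  0.99  2.01]
1 regr [0.481 0.045 0.016] [-0.75  0.61  0.86  2.13 -0.86  0.78 -2.52]
1 ins [0.491 0.172 0.037] [ 0.5   0.95 -1.31  1.96  1.06  1.19  1.8 ]
1 push0 [0.486 0.107 0.05 ] [ 0.74  0.85 -0.38  2.   -0.85  0.98 -2.07]
1 push1 [0.495 0.232 0.048] [ 0.63  0.88 -0.54  2.07 -1.01  0.76 -2.07]
1 push0b [0.486 0.107 0.05 ] [ 0.68  0.68 -0.44  2.06 -0.74  0.8  -2.3 ]
-1 press [0.466 0.184 0.088] [ 0.48  0.67 -1.19  1.99  0.75  1.01 -1.15]
-1 above [ 0.436 -0.269  0.112] [ 1.15  0.44 -0.8   1.96  0.4   0.91  0.17]
-1 grasp [ 0.436 -0.269  0.012] [ 1.04  0.59 -0.67  2.01  0.55  0.72  0.05]
-1 sill [0.486 0.114 0.024] [ 0.43  0.57 -0.77  2.07  0.47  0.66 -0.7 ]
-1 regr [0.481 0.045 0.016] [ 0.57  0.57 -0.77  2.09  0.47  0.65 -0.56]
-1 ins [0.491 0.172 0.037] [ 0.42  0.8  -1.13  1.96  0.9   1.04 -1.23]
-1 push0 [0.486 0.107 0.05 ] [ 1.18  1.14 -0.97  1.98 -0.17  0.76  0.48]
-1 push1 [0.495 0.232 0.048] [ 0.95  1.12 -0.96  2.06 -0.39  0.52  0.57]
-1 push0b [0.486 0.107 0.05 ] [ 1.06  0.91 -0.96  2.05 -0.13  0.65  0.31]
```

```bash
python3 - <<'E'
from h import *
o=q(toolR(RC,0,-1)); d=RC[:,0]
effector.close(10)
manip.move_pose(cab(-.19,.07,.20),o); manip.servo_line(cab(-.165,.07,.088),vel=.15)
manip.sleep(.2); f0=np.array(manip.current_force()); x=-.165
manip.servo_line(cab(-.152,.07,.088),vel=.05); x=-.152
while x<-.130:
    x+=.001; manip.servo_line(cab(x,.07,.088),vel=.03); manip.sleep(.05)
    f=(np.array(manip.current_force())-f0)@d
    if f<-1: print(round(x,4),round(f,2))
    if f<-12: break
manip.servo_line(cab(x-.02,.07,.088),vel=.15)
manip.servo_line(cab(x-.03,.09,.2),vel=.3)
print(manip.current_clock())
E
```

```text
-0.145 -1.96
-0.144 -4.43
-0.143 -4.39
-0.142 -4.38
-0.141 -2.86
-0.14 -5.53
-0.139 -6.24
-0.138 -8.93
-0.137 -10.89
-0.136 -13.05
11.3833
```

```bash
python3 - <<'E'
from h import *
MY=np.radians(91.25); M0=np.array([.4362,-.2692,0])
effector.open_jaws()
manip.move_pose(*grip(M0+[0,0,.09],MY,0,0,-1))
im=viewer.get_image("top"); np.save("t2.npy",im)
manip.servo_line(grip(M0,MY,0,0,-1)[0],vel=.12)
effector.close(30); print("gap",manip.current_finger_gap(), manip.current_force(), manip.current_clock())
im2=viewer.get_image("scene"); save("s2",np.hstack([im[100:320,120:500],im2[150:370,70:450]]))
E
```

```text
gap 0.045833438975997384 [ 1.85934335 -0.27992078 -0.67424706] 16.2167
```

View pics/s2.png

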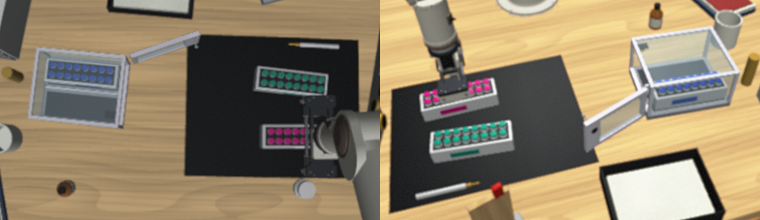

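The door is wide open, at (165,47) in the composite. But the finger gap is 46 mm, when the rack should give 64, so I'll check the TCP and the wrist view.

```bash
python3 - <<'E'
from h import *
print(manip.current_tool_pos(),R.from_quat(manip.current_tcp_rot()).as_matrix().round(3).tolist(),manip.current_finger_gap(),manip.current_force())
im=viewer.get_image("scene"); w=viewer.get_image("wrist")
save("s3",np.hstack([cv2.resize(im[180:280,85:220],(540,400),interpolation=cv2.INTER_CUBIC),w[:400,150:410]]))
E
```

```text
[ 0.43650789 -0.26920909  0.01206503] [[1.0, 0.022, 0.0], [0.022, -1.0, -0.0], [0.0, 0.0, -1.0]] 0.045829624247710005 [ 1.08241206  0.16410707 -0.82715953]
```

View pics/s3.png

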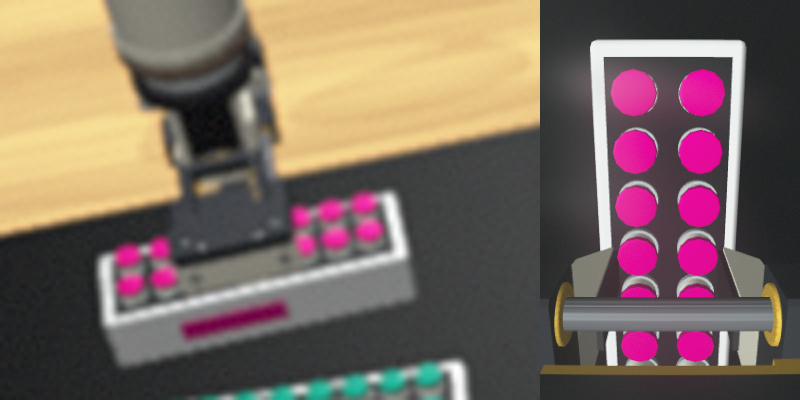

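```bash
python3 - <<'E'
from h import *
p=np.array(manip.current_tool_pos())
manip.servo_line(p+[0,0,.03],vel=.06); manip.sleep(.3)
print(manip.current_finger_gap(),manip.current_force(),manip.current_wrist_torque(),manip.current_clock())
im=viewer.get_image("scene"); w=viewer.get_image("wrist")
save("s4",np.hstack([cv2.resize(im[165:265,85:220],(540,400),interpolation=cv2.INTER_CUBIC),w[:400,150:410]]))
E
```

```text
0.045827821246912766 [ 0.41382205 -0.22706203 -3.8402123 ] [ 0.0135575  -0.10002949 -0.0021854 ] 17.3167
```

View pics/s4.png

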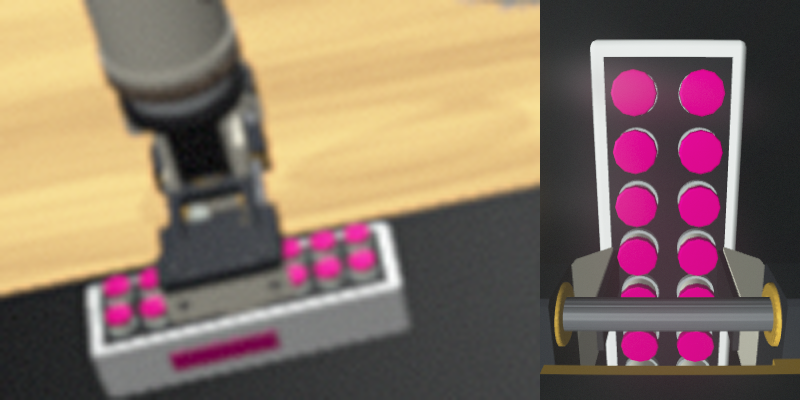

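The rack lifts rigidly with the hand: about 4 N, and the wrist view is unchanged. The gap reading differs from 64 mm, but the hold is good. Carrying it to the sill.

```bash
python3 - <<'E'
from h import *
MY=np.radians(91.25)
def go(org,pitch,v):
    p,o=grip(org,CY,pitch,0,-1); manip.servo_line(p,o,vel=v)
go(cab(-.30,.045,.034),0,.15)
go(cab(-.26,.045,.024),.113,.08)
go(cab(-.2115,.045,.018),.113,.06)
manip.sleep(.2); print(manip.current_force())
for z in np.arange(.016,.0095,-.001):
    go(cab(-.2115,.045,z),.113,.02); manip.sleep(.1); f=manip.current_force(); print(round(z,4),np.round(f,2))
    if f[2]>0: break
im=viewer.get_image("top"); np.save("t5.npy",im); s=viewer.get_image("scene")
save("s5",np.hstack([cv2.resize(im[140:260,200:335],(450,400),interpolation=cv2.INTER_CUBIC),cv2.resize(s[170:290,170:275],(350,400),interpolation=cv2.INTER_CUBIC)]))
print(manip.current_clock(),manip.current_finger_gap())
E
```

```text
[-0.23943594  0.36756628 -4.29441448]
0.016 [-0.21 -0.14 -4.14]
0.015 [ 0.67  0.3  -3.34]
0.014 [ 0.72  0.03 -4.59]
0.013 [-0.37  0.17 -3.67]
0.012 [-0.24 -0.36 -4.36]
0.011 [-1.05 -1.58  3.03]
23.5833 0.045770695211475
```

View pics/s5.png

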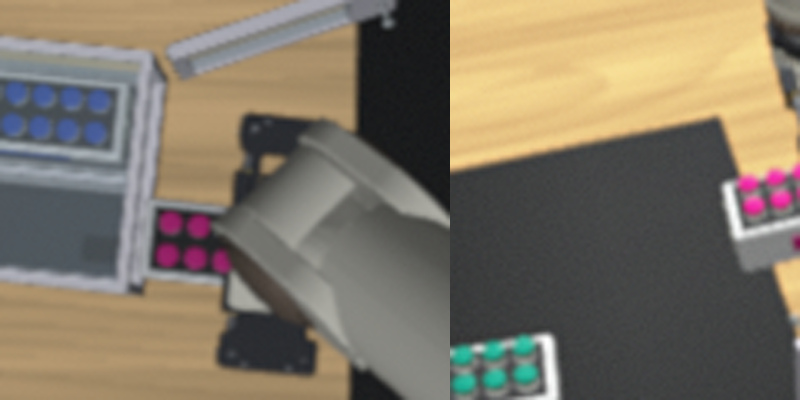

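```bash
python3 - <<'E'
from h import *
C=cal("top"); px=np.array([(170,222),(168,256)])/3.333+[200,140]
P=ray(C,px,.0115+.058+.009)
L=(P-CAB)@RC; print("caps in cab mm",(L*1e3).round(1),"expected x",-211.5+78.5-.113*58-.3)
effector.open_jaws(); manip.sleep(.4)
print(manip.current_force(),manip.current_clock())
# up, back along tilted hand axis
z=np.array(rackR(CY,.113)[:,2]); p=np.array(manip.current_tool_pos())
manip.servo_line(p+.075*z,vel=.15)
g=grip(cab(-.2115,.045,.0113),CY,.113,-.07,-1)
manip.servo_line(g[0]+.075*z,g[1],vel=.15)
im=viewer.get_image("top")
m=cv2.inRange(cv2.cvtColor(im,cv2.COLOR_RGB2HSV),(155,90,50),(175,255,255))
n,l,s,c=cv2.connectedComponentsWithStats(m)
k=[i for i in range(1,n) if s[i,4]>=8 and 190<c[i,0]<330 and 180<c[i,1]<260]
print((((ray(C,c[k],.0785)-CAB)@RC)[:,:2]*1e3).round(1).tolist(),s[k,4])
E
```

```text
caps in cab mm [[-140.8   34.    78.5]
 [-142.1   60.9   78.5]] expected x -139.854
[-0.92929277  0.954861   -0.94524863] 24.875
[[-202.0, 34.0], [-201.4, 58.9]] [339 349]
```

The leading end is 4–5 mm past the sill's edge and laterally about +2 mm. Now I'll regrasp near the rear with the hand leaned back, nudge forward with the rear end down, then ride over the sill.

```bash
cat > ins.py <<'E'
from h import *
LE=.3; GX=-.07
def G(cx,pitch,oz,cy=.0455): return grip(cab(cx,cy,oz),CY,pitch,GX,-1,.012,LE)
cx=-.2125
p,o=G(cx,.113,.0113,.0465); z=rackR(CY,.113)[:,2]
manip.servo_line(p+.075*z,o,vel=.15); manip.servo_line(p,o,vel=.12)
effector.close(45); print("gap",manip.current_finger_gap(),manip.current_force())
for c in(-.208,-.204):
    manip.servo_line(*G(c,.115,.0115,.0465),vel=.03); print(c,np.round(manip.current_force(),1))
manip.sleep(.5); print("t",manip.current_clock())
for c in np.linspace(-.20,-.085,13):
    t=(c+.20)/.115; pitch=.113*(1-t)-.05*t
    p,o=G(c,pitch,.0235-(-.1125-c)*pitch)
    manip.servo_line(p,o,vel=.05); f=np.array(manip.current_force()); print(round(c,3),np.round(f,1))
    if np.linalg.norm(f)>22: print("STOP"); break
im=viewer.get_image("scene"); t=viewer.get_image("top")
save("s6",np.hstack([cv2.resize(t[140:260,140:290],(400,320),interpolation=cv2.INTER_CUBIC),cv2.resize(im[150:290,230:450],(400,320),interpolation=cv2.INTER_CUBIC)]))
print(manip.current_clock(),manip.current_finger_gap())
E
python3 ins.py
```

```text
gap 0.04511061411802282 [-4.29817407 -3.04740665 16.21553774]
-0.208 [ -5.5 -12.2  23. ]
-0.204 [ -4.2 -12.3  21.4]
t 29.325
-0.2 [ 0.9 -0.8 -1.3]
-0.19 [ 0.6  0.9 -1.2]
-0.181 [-0.1  0.1 -1.5]
-0.171 [-0.2  1.  -3.2]
-0.162 [ 0.6  0.3 -2.1]
-0.152 [ 0.2  1.6 -1.4]
-0.143 [ 0.7  1.5 -2.5]
-0.133 [ 0.2  0.6 -2.2]
-0.123 [ 0.5  1.  -1. ]
-0.114 [ 0.7 -0.1 -3.2]
-0.104 [ 1.6  0.8 -1.5]
-0.095 [ 1.6  1.  -0.6]
-0.085 [2.4 0.  0.5]
33.85 0.04557577951525902
```

View pics/s6.png

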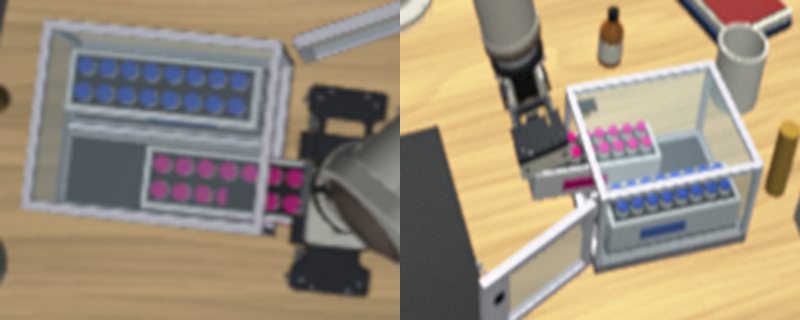

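```bash
cat > push.py <<'E'
from h import *
effector.open_jaws(); manip.sleep(.3)
a=R.from_quat(manip.current_tcp_rot()).as_matrix()[:,2]; p=np.array(manip.current_tool_pos())
manip.servo_line(p-.09*a,vel=.15); effector.close(20)
o=q(toolR(RC,1.05,-1))
manip.move_pose(cab(-.26,.0455,.12),o); manip.servo_line(cab(-.225,.0455,.05),vel=.12)
manip.sleep(.2); f0=np.array(manip.current_force()); x=-.225
while x<-.0985:
    x+=.005; manip.servo_line(cab(x,.0455,.05),vel=.04)
    f=RC.T@(np.array(manip.current_force())-f0)
    if abs(f).max()>1.5: print(round(x,3),np.round(f,1))
    if f[0]<-12: print("STOP"); break
print(manip.current_clock(),manip.current_tool_pos())
im=viewer.get_image("scene"); t=viewer.get_image("top"); np.save("t7.npy",t)
save("s7",np.hstack([cv2.resize(t[140:260,140:290],(400,320),interpolation=cv2.INTER_CUBIC),cv2.resize(im[150:290,230:450],(400,320),interpolation=cv2.INTER_CUBIC)]))
E
python3 push.py
```

```text
-0.22 [ 0.6 -2.3 -0.3]
-0.21 [ 0.3 -2.  -0.3]
-0.185 [ 0.3 -2.4 -0.8]
-0.18 [ 1.3 -1.5 -0.7]
-0.175 [-0.7 -1.6 -1.2]
-0.165 [ 0.4 -1.8  0.4]
-0.145 [ 0.2 -1.5 -0.2]
-0.125 [ 1.1 -2.   0.1]
-0.11 [-0.  -1.7 -0.5]
-0.105 [ 0.7 -1.8 -0.3]
-0.1 [-0.3 -1.8 -0.5]
46.2083 [0.49435051 0.2319017  0.05008647]
```

View pics/s7.png

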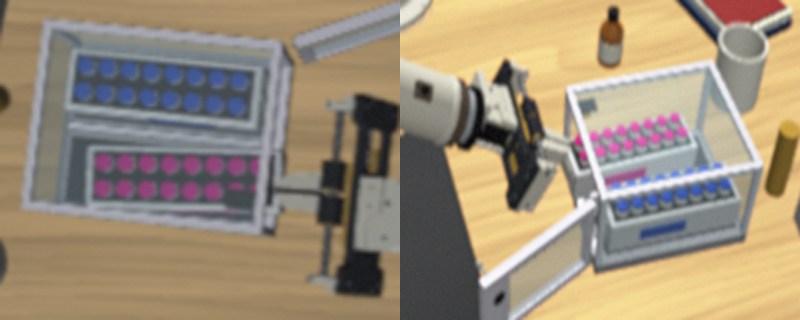

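```bash
cat > chk.py <<'E'
from h import *
def chk(im):
    C=cal("top"); m=cv2.inRange(cv2.cvtColor(im,cv2.COLOR_RGB2HSV),(150,90,50),(178,255,255))
    n,l,s,c=cv2.connectedComponentsWithStats(m)
    k=[i for i in range(1,n) if s[i,4]>=12 and 150<c[i,0]<250 and 190<c[i,1]<230]
    L=((ray(C,c[k],.074)-CAB)@RC)[:,:2]*1e3; L=L[np.argsort(-L[:,0])]
    print(L.round(1).tolist()); return L
if __name__=="__main__":
    chk(np.load("t7.npy")); print("tcp cab",RC.T@(np.array(manip.current_tool_pos())-CAB))
E
python3 chk.py
```

```text
[[56.4, 37.3], [53.9, 63.3], [33.8, 35.0], [32.0, 61.2], [11.7, 33.6], [9.2, 59.4], [-10.9, 32.3], [-12.6, 57.8], [-33.2, 30.3], [-34.8, 56.7], [-55.5, 28.7], [-57.5, 55.0], [-77.6, 26.8], [-96.5, 25.5]]
tcp cab [-0.09478994  0.04580566  0.04999039]
```

Caps put the rack centre at cabinet x of about −23 mm, so the rear is at about −123, yet the TCP is at −95. That doesn't fit, so I'll look close up at the contact.

```bash
python3 - <<'E'
from h import *
im=viewer.get_image("scene"); w=viewer.get_image("wrist")
S=cal("scene"); print("tcp in scene",proj(S,manip.current_tool_pos()),manip.current_finger_gap())
for nm,P in(("rear low @-123,z22",[cab(-.123,y,.022) for y in(.077,.013)]),("rear top",[cab(-.123,y,.066) for y in(.077,.013)])): print(nm,proj(S,P).round(0).tolist())
save("s8",np.hstack([cv2.resize(im[190:270,290:390],(500,400),interpolation=cv2.INTER_CUBIC),cv2.resize(w[60:420,120:440],(300,338))[:400] if 0 else cv2.resize(w,(300,400))]))
o=q(toolR(RC,1.3,-1))
for x in(-.15,-.067): print(manip.solve_ik(cab(x,.045,.045),o))
E
```

```text
tcp in scene [[331.04676114 218.09260046]] 0.0002817519528953886
rear low @-123,z22 [[318.0, 219.0], [324.0, 235.0]]
rear top [[319.0, 208.0], [325.0, 224.0]]
[ 1.29536582  1.63595424 -1.19191733  1.94111806  0.2624743   0.76700152
  0.19247227]
[ 1.1605066   1.65164744 -1.19205255  1.99021676  0.26501207  0.58747494
  0.15237271]
```

View pics/s8.png

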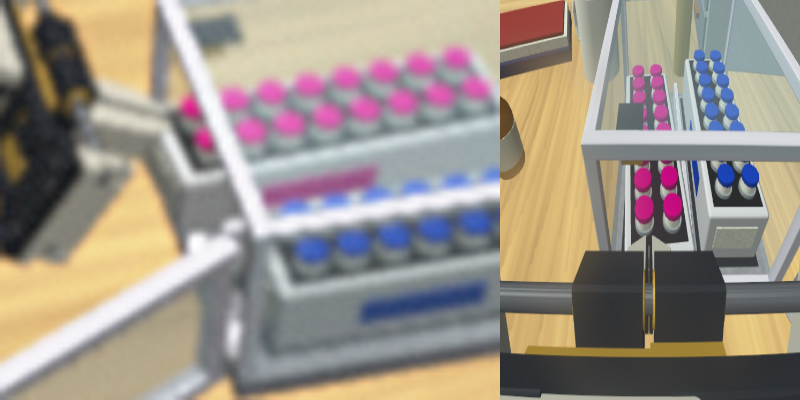

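The finger sits over the rear rim and reaches into the rack visually, so contact is about 28 mm ahead of the visible face. The rack still moves freely. I'll back out, flatten the hand, push lower and slightly to the near side to undo the 4.5° yaw, and use cap tracking as feedback.

```bash
cat > push2.py <<'E'
from h import *; from chk import chk
Y=.051; Z=.045
p=np.array(manip.current_tool_pos()); a=R.from_quat(manip.current_tcp_rot()).as_matrix()[:,2]
manip.servo_line(p-.06*a,vel=.15)
chk(viewer.get_image("top"))
o=q(toolR(RC,1.3,-1))
manip.servo_line(cab(-.16,Y,Z),o,vel=.12)
manip.sleep(.1); f0=np.array(manip.current_force()); x=-.13
manip.servo_line(cab(x,Y,Z),vel=.05)
while x<-.068:
    x+=.005; manip.servo_line(cab(x,Y,Z),vel=.04)
    f=RC.T@(np.array(manip.current_force())-f0); print(round(x,3),np.round(f,1))
    L=chk(viewer.get_image("top"))[:2]
    if f[0]<-12 or L[:,0].max()>81: print("STOP"); break
print(manip.current_clock())
E
python3 push2.py
```

```text
[[56.2, 37.0], [53.9, 63.3], [33.8, 35.0], [32.0, 61.2], [11.7, 33.6], [9.5, 59.4], [-10.9, 32.3], [-12.8, 57.9], [-33.2, 30.3], [-34.9, 57.0], [-55.3, 28.5], [-57.5, 55.0], [-77.9, 26.7], [-96.5, 25.5]]
-0.125 [-0.3  0.2  0.1]
[[56.2, 37.0], [53.9, 63.3], [33.8, 35.0], [31.6, 61.7], [11.7, 33.6], [9.4, 59.2], [-11.2, 32.4], [-12.6, 57.8], [-33.2, 30.3], [-34.9, 57.0], [-55.3, 28.5], [-57.2, 55.0], [-77.9, 26.7], [-96.5, 25.5]]
-0.12 [-0.7 -0.4  0.3]
[[56.2, 37.0], [53.9, 63.3], [34.0, 34.8], [31.6, 61.7], [11.7, 33.6], [9.4, 59.2], [-11.2, 32.4], [-12.6, 57.8], [-33.5, 30.5], [-34.8, 56.7], [-55.3, 28.5], [-57.5, 55.0], [-77.9, 26.7], [-96.5, 25.0]]
-0.115 [-0.1  0.1 -0.3]
[[56.4, 37.3], [53.9, 63.3], [33.8, 35.0], [31.6, 61.7], [11.7, 33.6], [9.4, 59.2], [-10.9, 32.3], [-12.6, 57.8], [-33.2, 30.3], [-34.8, 56.7], [-55.3, 28.5], [-57.5, 55.0], [-77.9, 26.7], [-96.5, 25.5]]
-0.11 [-1.1 -1.4  0.1]
[[56.4, 37.3], [53.9, 63.3], [33.8, 35.0], [31.6, 61.7], [11.7, 33.6], [9.4, 59.2], [-11.2, 32.4], [-12.6, 57.8], [-33.2, 30.3], [-34.9, 57.0], [-55.3, 28.5], [-57.5, 55.0], [-77.6, 26.8], [
[... 1494 characters left out ...]
.6], [30.6, 31.7], [29.0, 58.2], [7.7, 29.8], [6.6, 56.3], [-14.5, 29.5], [-16.0, 54.4], [-36.6, 27.4], [-38.6, 53.9], [-59.0, 26.0], [-60.8, 52.2], [-81.7, 25.5], [-82.9, 46.4]]
-0.07 [-0.5 -0.5 -0.7]
[[79.2, 33.7], [77.9, 60.2], [57.2, 32.2], [55.9, 58.5], [33.9, 31.8], [33.4, 57.0], [11.9, 30.0], [10.4, 56.4], [-10.6, 28.1], [-12.0, 54.5], [-32.9, 27.7], [-34.4, 53.5], [-55.2, 26.1], [-57.2, 52.3], [-78.1, 24.3], [-79.4, 46.5]]
-0.065 [-0.5  0.2  0.2]
[[84.7, 32.3], [83.1, 58.9], [62.0, 32.2], [60.4, 57.3], [39.2, 30.7], [37.6, 56.9], [17.3, 29.5], [15.3, 54.9], [-6.1, 28.1], [-6.9, 54.7], [-28.0, 26.7], [-29.8, 52.7], [-50.2, 25.8], [-51.9, 51.5], [-72.6, 24.1], [-73.1, 47.9]]
STOP
52.55
```

```bash
python3 - <<'E'
from h import *; from chk import chk
manip.servo_line(cab(-.17,.051,.05),vel=.12)
manip.servo_line(cab(-.30,.051,.15),vel=.2)
manip.sleep(.3); t=viewer.get_image("top"); chk(t); im=viewer.get_image("scene")
S=cal("scene")
c=im.copy()
for P,col in((cab(-.095,.0415-.027,.060),(255,0,0)),(cab(.105,.0415-.033,.060),(255,0,0)),(cab(-.095,.0415-.027,.066),(255,255,0))):
    u=proj(S,P)[0]; print(u.round(1))
save("s9",np.hstack([cv2.resize(t[150:240,145:265],(400,300),interpolation=cv2.INTER_CUBIC),cv2.resize(im[170:270,300:433],(400,300),interpolation=cv2.INTER_CUBIC)]))
print(manip.current_clock(),manip.current_force())
E
```

```text
[[84.6, 32.5], [82.9, 58.6], [62.0, 32.2], [60.4, 57.3], [39.2, 30.7], [37.6, 56.9], [17.3, 29.8], [15.3, 54.9], [-6.1, 28.1], [-6.9, 54.7], [-28.0, 26.7], [-29.6, 53.0], [-50.4, 25.9], [-51.9, 51.5], [-72.6, 24.1], [-73.0, 48.3]]
[334.5 223.5]
[404.  213.8]
[334.7 221.9]
54.9417 [-0.56981682 -0.10245567 -0.20689709]
```

View pics/s9.png

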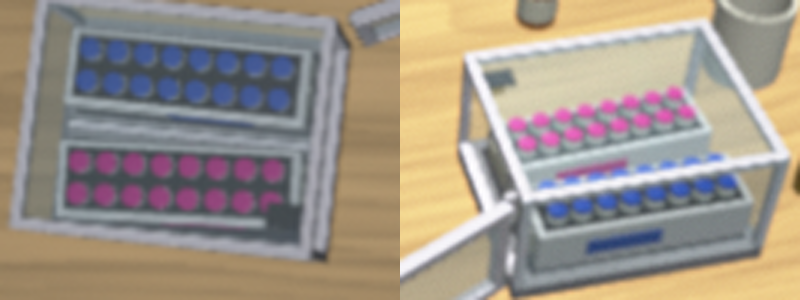

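The rack lies in the near lane behind the sill and parallel to the blue one: caps at left (70–285,150–210), with the door standing open. Before handing in, one numeric two-view check of the cap heights.

```bash
python3 - <<'E'
from h import *; from chk import chk
L=chk(viewer.get_image("top"))/1e3; im=viewer.get_image("scene"); S=cal("scene")
hsv=cv2.cvtColor(im,cv2.COLOR_RGB2HSV)
for n,hue,pts in(("mag",(150,178),L[:14]),):
    m=cv2.inRange(hsv,(hue[0],100,60),(hue[1],255,255)); k,l,s,c=cv2.connectedComponentsWithStats(m)
    c=c[(s[:,4]>=5)&(s[:,4]<200)]
    T=cal("top")
    for x,y in pts:
        base=cab(x,y,.074); e=T[2]; r=(base-e)/(base[2]-e[2]); best=[]
        for z in np.arange(.055,.096,.001):
            u=proj(S,base+r*(z-.074))[0]; d=np.linalg.norm(c-u,axis=1).min(); best.append((d,z))
        d,z=min(best); print(round(x,3),round(y,3),"z",round(z,3),"d",round(d,1))
E
```

```text
[[84.7, 32.3], [82.9, 58.6], [62.0, 32.2], [60.4, 57.3], [39.2, 30.7], [37.6, 56.9], [17.3, 29.5], [15.3, 54.9], [-5.9, 27.9], [-6.9, 54.7], [-28.0, 26.7], [-29.6, 53.0], [-50.4, 25.9], [-51.9, 51.5], [-72.6, 24.1], [-73.0, 48.3]]
0.085 0.032 z 0.069 d 0.4
0.083 0.059 z 0.069 d 0.1
0.062 0.032 z 0.068 d 0.2
0.06 0.057 z 0.069 d 0.3
0.039 0.031 z 0.069 d 0.3
0.038 0.057 z 0.068 d 0.2
0.017 0.03 z 0.068 d 0.1
0.015 0.055 z 0.068 d 0.3
-0.006 0.028 z 0.069 d 0.3
-0.007 0.055 z 0.067 d 0.3
-0.028 0.027 z 0.069 d 0.2
-0.03 0.053 z 0.068 d 0.3
-0.05 0.026 z 0.07 d 0.3
-0.052 0.051 z 0.069 d 0.2
```

```bash
python3 -c "
from h import *
print(manip.hand_in(), manip.current_clock())"
```

```text
the job is handed in; nothing more can be done
the job is handed in; nothing more can be done
```

The magenta rack is in the cabinet's empty lane, the door is standing open, and I've handed the job in. It reported no verdict.

**What I did:**
- Pressed the touch latch until the door sprang open.
- Carried the rack over and set its leading end on the sill, with the trailing end down on the desk.
- Gripped it again near the rear, carried it over the sill with that end rising, then pushed it home from behind.

**Last checks:**
- **Position:** the rack's centre is about 5 mm deep of the cabinet centre and 3–4 mm off the lane's middle line. Its rear edge is about 13 mm behind the sill.
- **Flatness:** cap heights from two camera views are even along the rack, 67–70 mm, so it lies flat. They read about 5 mm below the nominal 74 mm, probably because the colour blobs include the sides of the caps.
- **Rest of the scene:** the door still stands open and the hand is clear. The clock was about 55 s of the 72 s allowed. I saw no sign that the other racks or loose things had moved, but I did not measure them.

**What disagreed:**
- The fingers closed to 46 mm on a rack described as 64 mm wide, though the hold was firm.
- When pushing from behind, the fingertip went about 25–30 mm past the visible end face before the rack moved. I steered that last push by tracking the caps instead of by contact.
- The first push left the rack about 30 mm short and turned by about 4.5°. I corrected that with a second, flatter push, and a few degrees of turn remain within the lane.

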